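# Lay out the coffee corner in a row

## Robot

A 6-joint arm with a two-finger parallel gripper is mounted at the origin on the work surface. World frame = base frame: x ahead of the robot, y to its left, z up, the work surface at z = 0. Lengths are in m, angles in degrees, forces in N, time in s.
With the tool pointing down it reaches from about 0.375 to 0.9 m from the base axis. Payload 3.1 kg.
Tool frame: the origin (TCP) lies at the very end of the fingers, on their centre line; the grasp point (between the pads) lies 19 mm behind it (bot.hold_point_z is the z of the grasp point in the tool frame, in m); z points along the fingers, y is the line along which they close (so a half turn about z gives the same grasp; the last joint's range is limited). The gripper opens to 87 mm and grips with 3 to 60 N. Pads are 19 mm wide; open, the fingers measure 117 mm over their backs; the gripper's body (75 mm by 190 mm) begins 51 mm behind the grasp point.
Start: joints at [-84.139, 30.224, 82.088, -0, 67.689, -10.227], TCP at [0.173, -0.6, 0.223] pointing down, gripper open.
Joint ranges: [-176.69, 176.69], [-43.24, 126.21], [12.49, 139.97], [-82, 262], [0, 151.66], [-163.58, 163.58]. Speed limits (degrees/s): [159.86, 159.86, 180, 180, 180, 180].

## Interface

Orientations are given as a 3x3 rotation matrix whose columns are the frame's x, y, z axes.
In Python, from rig import bot, capture, camera_model gives the robot as it stands.
- The arm moves only by the tool apply_moves, never from a script. Its argument "plan" is text: rows parted by semicolons, each of 6 numbers parted by spaces: the shift along the tool's x, y, z in units of 0.05 m (1.0 is 0.05 m), then the turn, a rotation vector about the tool's x, y, z in units of 360 degrees (1.0 is 360 degrees). In form: dx dy dz ax ay az; .... A call has 1 to 10 rows; each row shifts and turns the commanded pose from where the row before left it, along the tool's axes as they then stand; what a row does not reach is not made up. A row lasts 1/12 s, in which the tool goes at most 41.7 mm and 7.16 degrees, less where a joint would pass 70% of its speed; a pose out of reach is approached as far as the arm can. A call with a number of a shift or a turn outside -1 to 1 is refused whole. A call with a gripper value outside its range is refused whole. "gripper" is the gripper command: -1 is shut, 1 is fully open, values between are in proportion, set as the call begins (left out, the last holds). The fingers move at their own pace and stop on an object; the grip force is fixed at half the most. Time passes only in rows, so rows that do not move let the fingers close. It gives the time, the measured TCP pose, the force, the opening and the grip force at its end, in the units of the state.
- bot.read_state(): the state, without advancing time (a new reading comes with each control period).
- capture(name): name is "scene" or "top" or "wrist"; returns the picture (400x640x3 uint8, red, green, blue); there is no depth.
- camera_model(name): a dict with "vertical_fov" (degrees; the focal length in pixels is half the picture's height over the tangent of half this angle, whatever the lens; pixels are square), "cx", "cy" (the principal point, pixels), "dist" ([k1, k2, p1, p2, k3] as OpenCV has them; the pictures are not rectified), "position" and "rotation" of the camera in the world; the wrist camera has in their place "hand_eye" (4x4, takes a point from camera to tool coordinates, whose origin is the TCP and whose axes are the flange's). Camera axes: x right, y down, z forward; pixel columns grow to the right and rows downward; lengths in m; the calibration is good to about 2 mm. A picture is of the moment at which its call begins: read the wrist's pose just before it. camera_model takes no time and is no camera call.
- bot.hand_in(): hands the job in; it is judged then, once.
The state is a dict: "time_s": time; "joint_positions": joint angles; "qvel": joint speeds; "tau": joint torques, N m; "position": TCP position; "tcp_rot": TCP orientation; "force": force on the tool from outside, world axes, zero at the start; "moment": the same for the moment, N m; "opening": opening from 0.0 (shut) to 1.0 (fully open); "grasp_force": force on a finger pad.
Only numpy, scipy, OpenCV 4.12 (cv2) and the standard library are available. Lean on these libraries where they do the work, as an engineer would, in place of code of your own. Each camera call takes 0.05 s, during which the arm holds its last target. There are 200 camera calls.

## Task

Set out the coffee corner as one straight row: stand the glass jar midway between the black knock box and the steel-framed tamping mat and put its wooden lid on it, stand the tamper upright in the middle of the mat, and stand the grey cup on the mat's other side (away from the jar), in line with the row and with about 3 cm clear between cup and frame. Set the jar and the cup down gently, without dropping them. Leave the white cup, the spoon and the milk jug where they are.

Things in the scene. Friction and masses are not known exactly. Their poses are not given: they have to be found in the camera images.
- tamp_mat: Tamping mat: a black ribbed rubber mat, top 5 mm above the counter, inside a steel frame 150 mm (x) by 120 mm (y) outside, 10 mm high, bars 8 mm wide; fixed. Origin: centre of its underside, on the counter. Its y axis runs along the row: the knock box lies 300 mm away (centre to centre) on that line, on the +y or the -y side, so its two 150 mm bars face the places of jar and cup.
- knock_box: Knock box: an open black plastic box 140 mm (x) by 110 mm (y), 90 mm high, with a rubber-covered bar across its mouth; fixed, turned like the mat. Origin: centre of its underside, on the counter.
- jar: Empty clear glass jar, a straight cylinder 62 mm across and 100 mm high, open at the top, walls 4 mm (mouth 54 mm across). About 0.26 kg. Origin: centre of its underside; z up.
- lid: Light wooden lid of the jar, 46 mm high in all: below, a cork plug 43 mm across tapering to 38 mm, 8 mm high; then a disc 66 mm across, from 8 to 18 mm; then a knob 24 mm across, from 18 to 46 mm, to hold it by. Origin: centre of the plug's underside; z up. It starts upright on its plug on the counter. On the jar the plug sits loosely in the mouth (5 mm play all round), the disc rests on the rim and the origin is 92 mm above the jar's; no screwing or pressing is needed.
- tamper: Coffee tamper: steel foot 58 mm across and 20 mm high, a neck, and an upright red plastic handle 30 mm across from 36 to 88 mm height. About 0.4 kg. Origin: centre of its underside; z up. On the mat its underside is 5 mm above the counter.
- grey_cup: Matte grey ceramic cup without a handle, 65 mm high, 64 mm across at the rim, 50 mm at the foot, walls 4 mm. Origin: centre of its underside; z up. About 0.2 kg.
- white_cup: White ceramic cup without a handle, 65 mm high, 64 mm across at the rim, 50 mm at the foot, walls 4 mm. Origin: centre of its underside; z up. Not part of the job: to be left alone.
- spoon: Chrome spoon, 140 mm long, lying on the counter beyond the row. To be left alone.
- milk_jug: Steel milk jug, 90 mm high, 84 mm across, with a side handle, beyond the row. To be left alone.
Mind the look-alikes: they are no part of the job. What is shaped like the jar but turquoise is not meant. Leave any green look-alike of the grey_cup alone.

How it is judged:
By the outcome, as a careful person would: the job done as asked, in the order asked, and still so for the second after the job is handed in, with the robot touching nothing.
It also fails if it takes over 122 s, if anything falls off the work surface, if the arm or the gripper's body presses on something with over 40 N, if the wrist force passes 120 N, or if a joint passes its speed limit or range.

## Working session

There is one attempt and no reset: what is moved stays moved. The work goes in short steps, Python scripts to look and compute and a tool call to move; the robot and the scene stay as the last step left them, time stands still between calls to the robot, and variables do not carry over. Pictures are saved under pics/ and viewed, at most 14 in all, crops included, and the job is handed in when it is done.

Besides the shell and the picture viewer there is one more tool, called after "Request:" by a JSON object that holds its "op" and its "data", one argument or row to a line. apply_moves: Moves the arm, as the interface text tells. Its arguments: {"type":"object","properties":{"plan":{"type":"string"},"gripper":{"type":"number"}},"required":["plan"]}

```bash
ls; mkdir -p pics; python3 - <<'E'
from rig import bot,capture,camera_model
import cv2
for n in("top","scene"):
    cv2.imwrite(f"pics/{n}0.png",cv2.resize(capture(n)[:,:,::-1],(800,500)));
    print(n,camera_model(n))
print(camera_model("wrist")); print(bot.read_state(),bot.hold_point_z)
E
```

```text
pics
top {'vertical_fov': 45.3277747794487, 'cx': 316.2913168205108, 'cy': 195.42252442566965, 'dist': array([-0.02084655,  0.        ,  0.        ,  0.        ,  0.        ]), 'position': array([0.3205514 , 0.00504837, 1.55973035]), 'rotation': array([[ 0.00321918, -0.99040458,  0.13816079],
       [-0.99998872, -0.00270566,  0.00390449],
       [-0.00349321, -0.1381718 , -0.99040212]])}
scene {'vertical_fov': 45.25530721975572, 'cx': 321.53676830894887, 'cy': 196.1931094468164, 'dist': array([-0.12346871,  0.        ,  0.        ,  0.        ,  0.        ]), 'position': array([0.99686407, 0.49970471, 1.0391234 ]), 'rotation': array([[-0.70300661,  0.59788656, -0.38511475],
       [ 0.71103094,  0.57967678, -0.39800733],
       [-0.01472115, -0.55363029, -0.83263245]])}
{'vertical_fov': 63.51619025026063, 'cx': 316.0085265183301, 'cy': 204.27831873478638, 'dist': array([-0.06287293,  0.        ,  0.        ,  0.        ,  0.        ]), 'hand_eye': array([[ 4.68346190e-04, -9.64333405e-01, -2.64690131e-01,
         7.25547882e-02],
       [ 9.99999378e-01,  1.83691010e-04,  1.1001789
[... 311 characters left out ...]
04,
        6.76889155e+01, -1.02278260e+01]), 'qvel': array([-0.01800434, -0.20659526, -0.15050521, -0.05207275, -0.0190425 ,
        0.06244622]), 'tau': array([-3.04892239e-05, -4.40985632e+01, -1.77151537e+01,  6.34804065e-02,
        5.34531777e-02, -4.30133753e-05]), 'position': array([ 0.17316614, -0.59985157,  0.2216661 ]), 'tcp_rot': array([[ 9.60834127e-01,  2.77124064e-01, -1.83667625e-04],
       [ 2.77123889e-01, -9.60832231e-01,  1.94275452e-03],
       [ 3.61910253e-04, -1.91756352e-03, -9.99998096e-01]]), 'force': array([-0.05487383,  0.58791453,  0.31958817]), 'moment': array([ 0.01455974, -0.0296529 ,  0.02712911]), 'grasp_force': 0.0, 'opening': 1.0008588217405288} -0.0187
```

View pics/top0.png

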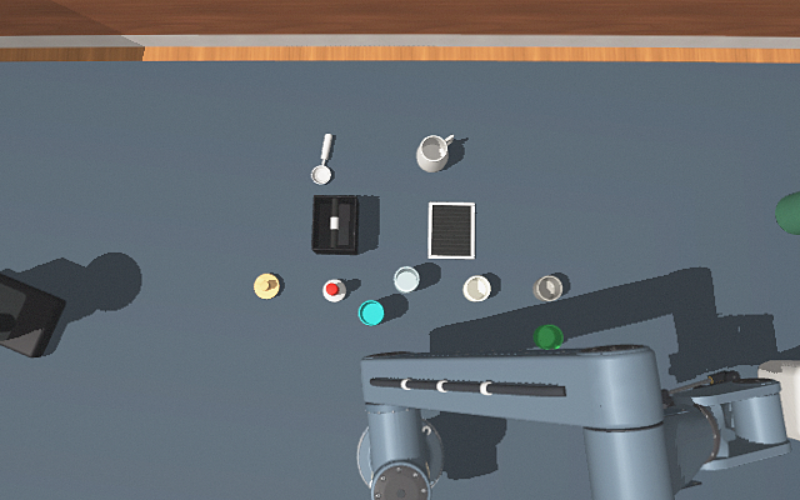

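View pics/scene0.png

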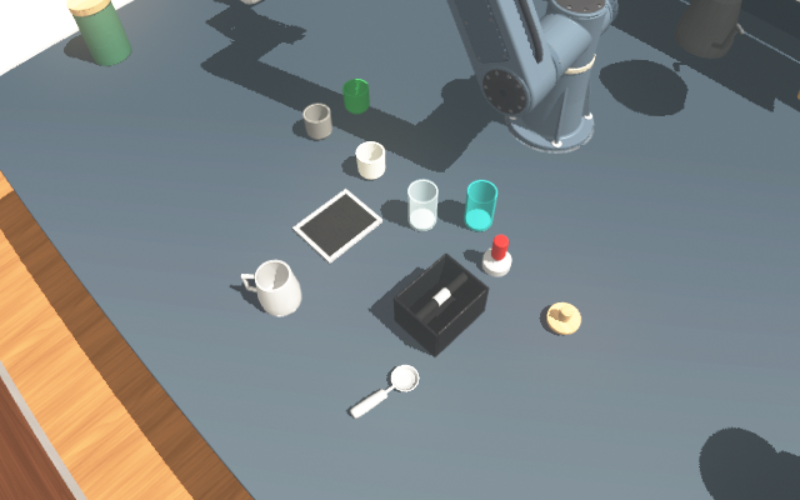

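The top view shows (in 800x500 pixels) the knock box at (335,224), mat (451,230), jar (407,279), grey cup (548,288), tamper (334,290) and lid (266,286). The turquoise jar at (371,313), the white cup at (477,288) and the green cup at (548,337) are to be left alone. An enlarged crop comes next.

```bash
python3 - <<'E'
from rig import capture
import cv2
im=capture("top")[:,:,::-1]
cv2.imwrite("pics/topc.png",cv2.resize(im[140:290,195:465],None,fx=2.96,fy=2.96,interpolation=cv2.INTER_CUBIC)) 
E
cat >h.py <<'E'
import numpy as np,cv2
from rig import bot,capture,camera_model
def cam(n,st=None):
    m=camera_model(n);f=200/np.tan(np.radians(m['vertical_fov']/2))
    K=np.array([[f,0,m['cx']],[0,f,m['cy']],[0,0,1]])
    if n=='wrist':
        H=m['hand_eye'];R=st['tcp_rot']@H[:3,:3];p=st['position']+st['tcp_rot']@H[:3,3]
    else:R,p=m['rotation'],m['position']
    return K,m['dist'],R,p
def ray(n,uv,z,st=None):
    K,d,R,p=cam(n,st)
    q=cv2.undistortPoints(np.array(uv,float).reshape(-1,1,2),K,d).reshape(-1,2)
    D=np.c_[q,np.ones(len(q))]@R.T
    return p+D*((z-p[2])/D[:,2])[:,None]
def proj(n,P,st=None):
    K,d,R,p=cam(n,st)
    return cv2.projectPoints((np.array(P,float)-p)@R,np.zeros(3),np.zeros(3),K,d)[0].reshape(-1,2)
def plan_to(x,y,z,yaw=None):
    """remaining shift in tool units for a world goal; yaw = world angle of the tool x axis"""
    s=bot.read_state();R=s['tcp_rot'];d=R.T@(np.array([x,y,z])-s['position'])/.05
    cur=np.degrees(np.arctan2(R[1,0],R[0,0]))
    return d.round(3),cur.round(2)
E
```

```text
(no output)
```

View pics/topc.png

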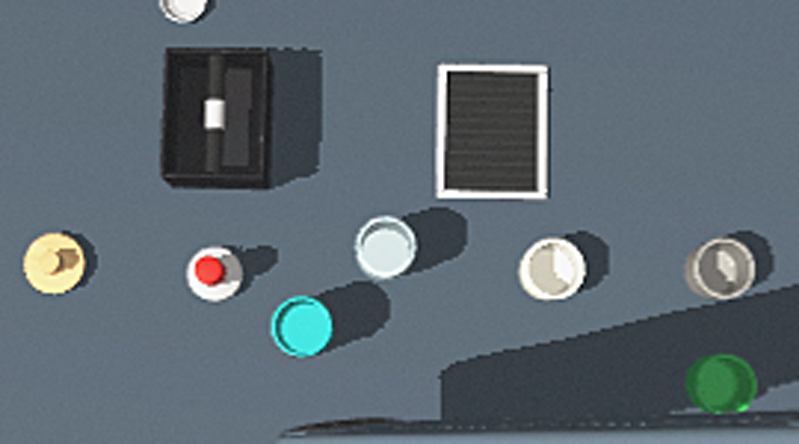

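```bash
python3 - <<'E'
from h import *
c=lambda L:np.array(L)/2.96+np.array([195,140])-.3
m=ray('top',c([(437,65),(548,66),(547,198),(437,197)]),.01);print(m.round(4),m.mean(0))
b=ray('top',c([(165,48),(270,49),(270,188),(165,176)]),.09);print(b.round(4),b.mean(0))
for n,uv,z in [('jar',(386,246),.1),('lid',(54,263),.018),('tamper',(215,274),.02),('tamptop',(209,269),.088),('grey',(724,268),.065),('white',(553,267),.065),('turq',(302,326),.1)]:
    print(n,ray('top',c([uv]),z).round(4))
u=m[[0,1]].mean(0)-m[[2,3]].mean(0);v=m[[0,3]].mean(0)-m[[1,2]].mean(0)
print(np.degrees(np.arctan2(u[1],u[0])),np.degrees(np.arctan2(-v[0],v[1])))
E
```

```text
[[ 0.6494 -0.0744  0.01  ]
 [ 0.6487 -0.1981  0.01  ]
 [ 0.5006 -0.1948  0.01  ]
 [ 0.5014 -0.0738  0.01  ]] [ 0.57500879 -0.13526329  0.01      ]
[[0.6502 0.2179 0.09  ]
 [0.6493 0.1065 0.09  ]
 [0.501  0.1047 0.09  ]
 [0.5133 0.2148 0.09  ]] [0.57845455 0.16095163 0.09      ]
jar [[ 0.4398 -0.0164  0.1   ]]
lid [[0.4268 0.3441 0.018 ]]
tamper [[0.4154 0.1681 0.02  ]]
tamptop [[0.4163 0.1672 0.088 ]]
grey [[ 0.4204 -0.3733  0.065 ]]
white [[ 0.421  -0.1929  0.065 ]]
turq [[0.3575 0.0696 0.1   ]]
-0.7738564642445207 -0.36830812052036066
```

Request:
{"op": "apply_moves", "data": {
  "plan": "0 0 -0.5 0 0 0.0157; 0 0 -0.5 0 0 0.0157; 0 0 -0.5 0 0 0.0157; 0.34 -0.7 0 0 0 0; 0.34 -0.7 0 0 0 0; 0.34 -0.7 0 0 0 0; 0.34 -0.7 0 0 0 0; 0.34 -0.7 0 0 0 0; 0.34 -0.7 0 0 0 0; 0.34 -0.7 0 0 0 0",
  "gripper": 1
}}

```text
time_s: 0.98
position: [0.2963, -0.3553, 0.2974]
tcp_rot: [[1.0, -0.016, -0.0], [-0.016, -1.0, 0.0], [-0.0, -0.0, -1.0]]
force: [1.3, -0.0, 0.8]
opening: 0.996
grasp_force: 0.0
```

Request:
{"op": "apply_moves", "data": {
  "plan": "0.34 -0.7 0 0 0 0; 0.34 -0.7 0 0 0 0; 0.34 -0.7 0 0 0 0; 0.34 -0.7 0 0 0 0; 0.34 -0.7 0 0 0 0; 0.34 -0.7 0 0 0 0; 0.34 -0.7 0 0 0 0; 0.34 -0.7 0 0 0 0; 0.34 -0.7 0 0 0 0; 0 0 0 0 0 0"
}}

```text
time_s: 1.82
position: [0.4554, -0.0389, 0.2976]
tcp_rot: [[1.0, -0.008, 0.002], [-0.008, -1.0, 0.003], [0.002, -0.003, -1.0]]
force: [0.3, -1.1, 1.3]
opening: 0.999
grasp_force: 0.0
```

```bash
python3 - <<'E'
from h import *
import pickle
bot.read_state();s=bot.read_state();im=capture('wrist');pickle.dump((s,im),open('w1.pkl','wb'))
print(s['position'],s['tcp_rot'],s['time_s'],abs(s['qvel']).max())
cv2.imwrite('pics/w1.png',cv2.resize(im[:,:,::-1],(800,500),interpolation=cv2.INTER_CUBIC))
E
```

```text
[ 0.45543845 -0.03885513  0.29757239] [[ 0.99996891 -0.00769303  0.00173191]
 [-0.0076984  -0.9999655   0.00312004]
 [ 0.00170784 -0.00313327 -0.99999363]] 1.8167 5.664720162903033
```

View pics/w1.png

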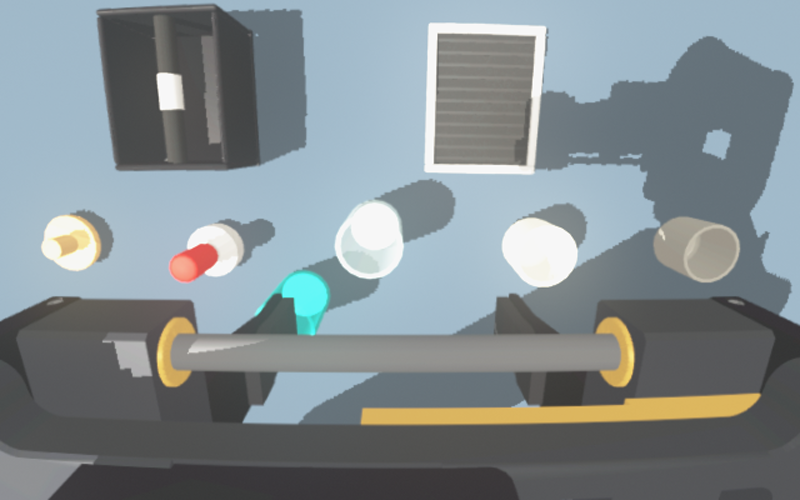

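```bash
python3 - <<'E'
from h import *
import pickle
s=bot.read_state();im=capture('wrist');pickle.dump((s,im),open('w1.pkl','wb'))
g=im.min(2)[:150].copy();g[:,:320]=0;g[:,450:]=0
cs,_=cv2.findContours((g>215).astype(np.uint8),cv2.RETR_EXTERNAL,cv2.CHAIN_APPROX_NONE)
c=max(cs,key=cv2.contourArea).reshape(-1,2)
w=ray('wrist',c,.01,s)[:,:2]
r=cv2.minAreaRect((w*1000).astype(np.float32));print(r)
f=np.array([.8,.8])
for n,uv,z in [('jar',(369,243),.1),('lidknob',(51,245),.046),('lid',(71,243),.018),('tamper',(216,250),.02),('tamptop',(185,267),.088),('grey',(716,250),.065),('white',(543,258),.065),('turq',(304,295),.1)]:
    print(n,ray('wrist',[np.array(uv)*f],z,s).round(4))
cv2.imwrite('pics/w1c.png',cv2.resize(im[0:150,60:340,::-1],None,fx=2.85,fy=2.85,interpolation=cv2.INTER_CUBIC))
E
```

```text
((574.0059814453125, -131.82080078125), (121.6361312866211, 151.6614990234375), 88.9090576171875)
jar [[ 0.4399 -0.0171  0.1   ]]
lidknob [[0.4281 0.3414 0.046 ]]
lid [[0.4236 0.3405 0.018 ]]
tamper [[0.414  0.1632 0.02  ]]
tamptop [[0.4145 0.165  0.088 ]]
grey [[ 0.4215 -0.3799  0.065 ]]
white [[ 0.4144 -0.1925  0.065 ]]
turq [[0.3895 0.0462 0.1   ]]
```

View pics/w1c.png

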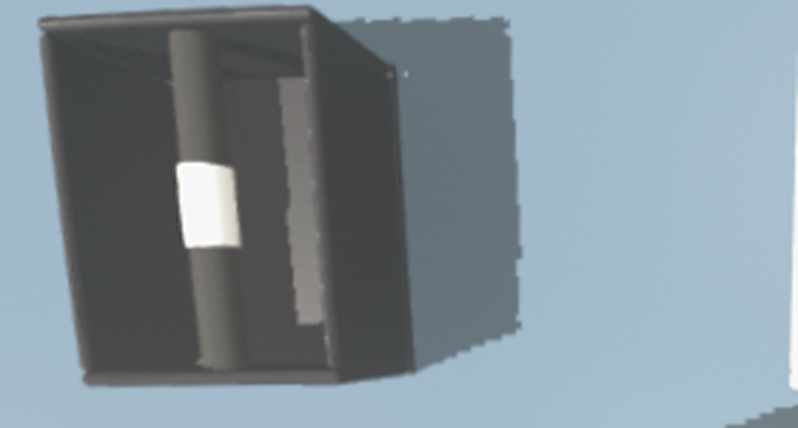

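```bash
python3 - <<'E'
from h import *
import pickle
s,im=pickle.load(open('w1.pkl','rb'))
uv=np.array([(40,18),(313,7),(340,384),(85,385)])/2.85+[60,0]-.3
b=ray('wrist',uv,.09,s);print(b.round(4),b.mean(0))
p=np.array([574.3,-132.8])
m=.5*np.array([.5740,-.1318])+.5*np.array([.5750,-.1353]);k=b.mean(0)[:2];print(np.linalg.norm(b.mean(0)[:2]-[.574,-.1318]))
u=(b.mean(0)[:2]-[.574,-.1318]);print(np.degrees(np.arctan2(-u[0],u[1])))
print(plan_to(.4398,-.0168,.055),s['position'])
E
```

```text
[[0.6491 0.2188 0.09  ]
 [0.6465 0.1112 0.09  ]
 [0.5088 0.1142 0.09  ]
 [0.511  0.2214 0.09  ]] [0.57882575 0.16637831 0.09      ]
0.2982173548016645
-0.9272004686622829
(array([-0.279, -0.526,  4.846]), np.float64(-0.62)) [ 0.45430641 -0.04147847  0.29735788]
```

Request:
{"op": "apply_moves", "data": {
  "plan": "-0.28 -0.52 0 0 0 0; 0 0 0 0 0 0; 0 0 0.7 0 0 0; 0 0 0.7 0 0 0; 0 0 0.7 0 0 0; 0 0 0.7 0 0 0; 0 0 0.7 0 0 0; 0 0 0.7 0 0 0; 0 0 0.6 0 0 0; 0 0 0 0 0 0"
}}

```text
time_s: 2.75
position: [0.4363, -0.0192, 0.0529]
tcp_rot: [[1.0, -0.018, -0.011], [-0.018, -1.0, 0.003], [-0.011, -0.003, -1.0]]
force: [-0.3, 0.2, -0.0]
opening: 1.003
grasp_force: 0.0
```

```bash
python3 - <<'E'
from h import *
print(plan_to(.4398,-.0168,.055),bot.read_state()['position'])
s=bot.read_state()
im=capture('wrist')
cv2.imwrite('pics/w2.png',cv2.resize(im[:,:,::-1],(800,500),interpolation=cv2.INTER_CUBIC))
E
```

```text
(array([ 0.068, -0.049, -0.043]), np.float64(-1.02)) [ 0.43632796 -0.01920689  0.05287182]
```

View pics/w2.png

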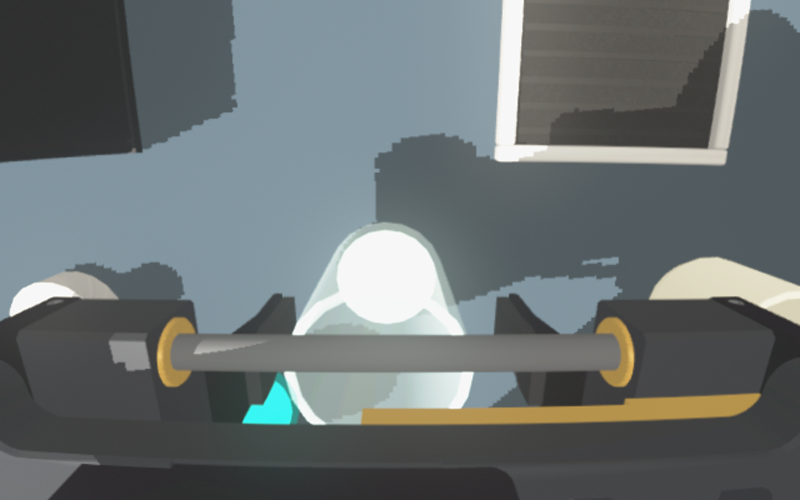

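The jar stands between the open fingers: its rim runs from about column 285 to 473, and the fingertips are at about 270 and 510. A small correction, then I close.

Request:
{"op": "apply_moves", "data": {
  "plan": "0.07 -0.05 -0.04 0 0 0; 0 0 0 0 0 0; 0 0 0 0 0 0"
}}

```text
time_s: 3.05
position: [0.4456, -0.0167, 0.0618]
tcp_rot: [[1.0, -0.015, 0.005], [-0.015, -1.0, -0.002], [0.005, 0.002, -1.0]]
force: [0.5, 0.3, 0.1]
opening: 0.999
grasp_force: 0.0
```

Request:
{"op": "apply_moves", "data": {
  "plan": "0 0 0 0 0 0; 0 0 0 0 0 0; 0 0 0 0 0 0; 0 0 0 0 0 0; 0 0 0 0 0 0; 0 0 0 0 0 0; 0 0 0 0 0 0; 0 0 0 0 0 0; 0 0 0 0 0 0; 0 0 0 0 0 0",
  "gripper": -1
}}

```text
time_s: 3.88
position: [0.4437, -0.0159, 0.0598]
tcp_rot: [[1.0, -0.015, 0.0], [-0.015, -1.0, 0.0], [0.0, -0.0, -1.0]]
force: [-0.1, 0.9, 5.1]
opening: 0.689
grasp_force: 30.0
```

Request:
{"op": "apply_moves", "data": {
  "plan": "0 0 -0.2 0 0 0; 0 0 -0.4 0 0 0; 0 0 -0.4 0 0 0; 0 0 -0.4 0 0 0; 0 0 -0.4 0 0 0; 0 0 -0.3 0 0 0; 0 0 -0.2 0 0 0; 0 0 0 0 0 0; 0 0 0 0 0 0"
}}

```text
time_s: 4.63
position: [0.4434, -0.016, 0.1744]
tcp_rot: [[1.0, -0.015, 0.0], [-0.015, -1.0, -0.0], [0.0, 0.0, -1.0]]
force: [0.6, 0.1, -2.5]
opening: 0.687
grasp_force: 30.0
```

Request:
{"op": "apply_moves", "data": {
  "plan": "0.2 -0.05 0 0 0 0; 0.4 -0.1 0 0 0 0; 0.5 -0.12 0 0 0 0; 0.5 -0.15 0 0 0 0; 0.5 -0.12 0 0 0 0; 0.4 -0.1 0 0 0 0; 0.24 -0.08 0 0 0 0; 0 0 0 0 0 0; 0 0 0 0 0 0; 0 0 0 0 0 0"
}}

```text
time_s: 5.47
position: [0.5794, 0.0181, 0.1731]
tcp_rot: [[1.0, -0.015, -0.004], [-0.015, -1.0, 0.0], [-0.004, -0.0, -1.0]]
force: [-0.5, 1.4, -2.3]
opening: 0.691
grasp_force: 30.0
```

```bash
python3 - <<'E'
from h import *
s=bot.read_state();print(s['position'],s['opening'],s['force'],plan_to(.5808,.018,.06))
im=capture('wrist')
cv2.imwrite('pics/w3.png',cv2.resize(im[:,:,::-1],(800,500),interpolation=cv2.INTER_CUBIC))
E
```

```text
[0.57941291 0.01809667 0.17312851] 0.6911252673803313 [-0.45775375  1.3579035  -2.25865892] (array([3.700e-02, 2.000e-03, 2.262e+00]), np.float64(-0.86))
```

View pics/w3.png

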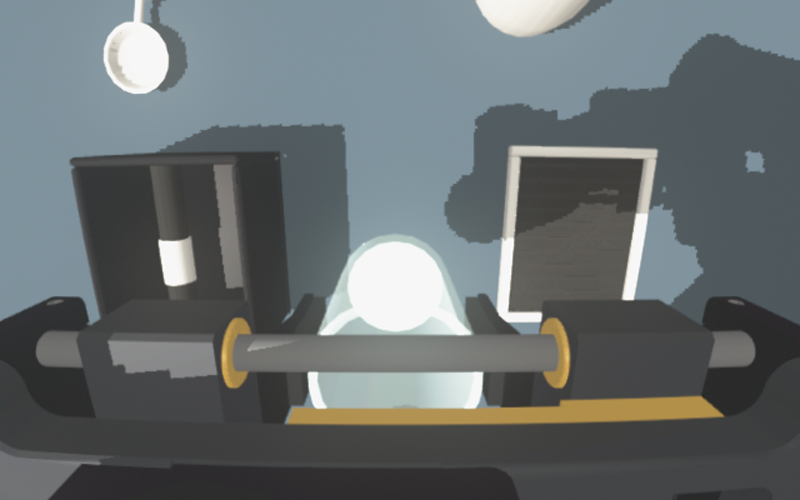

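The jar is held upright and level; its base's far edge is at pixel (395,236). The mat is on the right, the box on the left. I check the jar's offset in the grip.

```bash
python3 - <<'E'
from h import *
s=bot.read_state()
for dx in(-.006,-.003,0,.003):
  t=np.linspace(0,2*np.pi,90)
  P=np.c_[dx+.031*np.cos(t),.031*np.sin(t),0*t+.0597]@s['tcp_rot'].T+s['position']
  q=proj('wrist',P,s)*1.25
  print(dx,q[:,1].min().round(1),q[q[:,1].argmin(),0].round(1), (proj('wrist',[s['tcp_rot']@[dx,0,.0557]+s['position']],s)*1.25).round(1))
print(plan_to(.5808,.018,.06),s['position'])
E
```

```text
-0.006 232.1 395.7 [[395.6 286.5]]
-0.003 226.8 395.7 [[395.6 281.6]]
0 221.5 395.7 [[395.6 276.6]]
0.003 216.2 395.7 [[395.6 271.6]]
(array([ 0.037, -0.   ,  2.269]), np.float64(-0.87)) [0.57936077 0.01797507 0.17346822]
```

Request:
{"op": "apply_moves", "data": {
  "plan": "0.07 0 0.1 0 0 0; 0 0 0.3 0 0 0; 0 0 0.4 0 0 0; 0 0 0.4 0 0 0; 0 0 0.4 0 0 0; 0 0 0.3 0 0 0; 0 0 0.15 0 0 0; 0 0 0.05 0 0 0; 0 0 0 0 0 0; 0 0 0 0 0 0"
}}

```text
time_s: 6.35
position: [0.5853, 0.0176, 0.0703]
tcp_rot: [[1.0, -0.015, 0.002], [-0.015, -1.0, -0.0], [0.002, 0.0, -1.0]]
force: [-0.6, -0.5, -2.3]
opening: 0.694
grasp_force: 30.0
```

```bash
python3 - <<'E'
from h import *
print(plan_to(.5828,.018,.06),bot.read_state()['position'],bot.read_state()['force'])
E
```

```text
(array([-0.05 , -0.006,  0.206]), np.float64(-0.88)) [0.58525893 0.01764551 0.07028897] [-0.63527548 -0.54536739 -2.27631285]
```

Request:
{"op": "apply_moves", "data": {
  "plan": "0 0 0 0 0 0; 0 0 0.03 0 0 0; 0 0 0.03 0 0 0; 0 0 0.03 0 0 0; 0 0 0.03 0 0 0; 0 0 0.02 0 0 0; 0 0 0.02 0 0 0; 0 0 0.02 0 0 0; 0 0 0 0 0 0; 0 0 0 0 0 0"
}}

```text
time_s: 7.18
position: [0.5846, 0.0179, 0.0604]
tcp_rot: [[1.0, -0.015, -0.0], [-0.015, -1.0, 0.0], [-0.0, -0.0, -1.0]]
force: [-0.2, 0.1, -1.4]
opening: 0.693
grasp_force: 30.0
```

Request:
{"op": "apply_moves", "data": {
  "plan": "0 0 -0.03 0 0 0; -0.04 0 0 0 0 0; 0 0 0 0 0 0; 0 0 0.02 0 0 0; 0 0 0.01 0 0 0; 0 0 0.01 0 0 0; 0 0 0.01 0 0 0; 0 0 0 0 0 0; 0 0 0 0 0 0"
}}

```text
time_s: 7.93
position: [0.5827, 0.0179, 0.0598]
tcp_rot: [[1.0, -0.015, 0.0], [-0.015, -1.0, -0.0], [0.0, 0.0, -1.0]]
force: [0.8, 0.0, 0.9]
opening: 0.69
grasp_force: 30.0
```

Request:
{"op": "apply_moves", "data": {
  "plan": "0 0 0 0 0 0; 0 0 0 0 0 0; 0 0 0 0 0 0; 0 0 0 0 0 0; 0 0 0 0 0 0; 0 0 0 0 0 0",
  "gripper": 1
}}

```text
time_s: 8.43
position: [0.5827, 0.0178, 0.0595]
tcp_rot: [[1.0, -0.015, 0.0], [-0.015, -1.0, -0.0], [0.0, 0.0, -1.0]]
force: [0.1, 0.5, -0.1]
opening: 0.981
grasp_force: 0.0
```

Request:
{"op": "apply_moves", "data": {
  "plan": "0 0 -0.1 0 0 0; 0 0 -0.4 0 0 0; 0 0 -0.6 0 0 0; 0 0 -0.6 0 0 0; 0 0 -0.6 0 0 0; 0 0 -0.6 0 0 0; 0 0 -0.6 0 0 0; 0 0 -0.6 0 0 0; 0 0 0 0 0 0; 0 0 0 0 0 0"
}}

```text
time_s: 9.27
position: [0.5838, 0.0177, 0.2672]
tcp_rot: [[1.0, -0.015, 0.005], [-0.015, -1.0, -0.001], [0.005, 0.001, -1.0]]
force: [0.4, 0.3, 0.3]
opening: 1.0
grasp_force: 0.0
```

```bash
python3 - <<'E'
from h import *
s=bot.read_state();print(s['position'],abs(s['qvel']).max())
im=capture('wrist');import pickle;pickle.dump((s,im),open('w4.pkl','wb'))
cv2.imwrite('pics/w4.png',cv2.resize(im[:,:,::-1],(800,500),interpolation=cv2.INTER_CUBIC))
# expected jar rim outline
for x in(.574,.577,.580):
  t=np.linspace(0,2*np.pi,90);q=proj('wrist',np.c_[x+.031*np.cos(t),.018+.031*np.sin(t),0*t+.1],s)*1.25
  print(x,q.min(0),q.max(0))
  q=proj('wrist',np.c_[x+.031*np.cos(t),.018+.031*np.sin(t),0*t],s)*1.25
  print(x,q.min(0),q.max(0))
g=im.min(2)[:,320:].copy()
c=[]
print(plan_to(.426,.341,.26))
E
```

```text
[0.58378542 0.01774592 0.26720105] 3.4619938781395416
0.574 [358.22876903 210.36990189] [431.85010999 281.887804  ]
0.574 [366.22662552 196.13882212] [423.54722332 252.58874259]
0.577 [358.09360423 206.7402819 ] [431.88141502 278.57986511]
0.577 [366.13680899 193.30777452] [423.5556815 249.9475454]
0.58 [357.95817393 203.09508279] [431.91251604 275.25648903]
0.58 [366.04685312 190.46758649] [423.56400189 247.29716733]
(array([-3.227, -6.414,  0.1  ]), np.float64(-0.87))
```

View pics/w4.png

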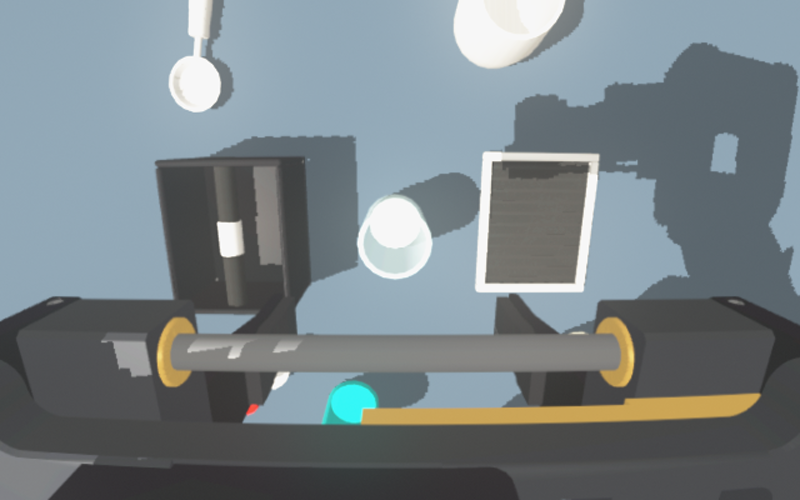

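The jar stands at its target within about 1 mm: its rim spans (358–432, to 278), which matches the projection for x = 0.577. Next is the lid.

Request:
{"op": "apply_moves", "data": {
  "plan": "-0.32 -0.64 0 0 0 0; -0.32 -0.64 0 0 0 0; -0.32 -0.64 0 0 0 0; -0.32 -0.64 0 0 0 0; -0.32 -0.64 0 0 0 0; -0.32 -0.64 0 0 0 0; -0.32 -0.64 0 0 0 0; -0.32 -0.64 0 0 0 0; -0.32 -0.64 0 0 0 0; -0.32 -0.64 0 0 0 0"
}}

```text
time_s: 10.15
position: [0.4253, 0.3411, 0.2626]
tcp_rot: [[1.0, -0.015, -0.004], [-0.015, -1.0, -0.002], [-0.004, 0.002, -1.0]]
force: [-0.1, 0.8, -0.5]
opening: 1.002
grasp_force: 0.0
```

Request:
{"op": "apply_moves", "data": {
  "plan": "0 0 0.7 0 0 0; 0 0 0.7 0 0 0; 0 0 0 0 0 0; 0 0 0 0 0 0; 0 0 0 0 0 0"
}}

```text
time_s: 10.57
position: [0.428, 0.3401, 0.1948]
tcp_rot: [[1.0, -0.016, -0.0], [-0.016, -1.0, -0.0], [-0.0, 0.0, -1.0]]
force: [-0.5, 0.2, 0.9]
opening: 1.002
grasp_force: 0.0
```

```bash
python3 - <<'E'
from h import *
import pickle
s0,im0=pickle.load(open('w4.pkl','rb'))
q=ray('wrist',np.array([(483,152),(599,154),(583,292),(476,291)])*.8,.01,s0);print(q.round(4),q.mean(0))
s=bot.read_state();print(s['position'],abs(s['qvel']).max())
im=capture('wrist');pickle.dump((s,im),open('w5.pkl','wb'))
cv2.imwrite('pics/w5.png',cv2.resize(im[:,:,::-1],(800,500),interpolation=cv2.INTER_CUBIC))
E
```

```text
[[ 0.6498 -0.0726  0.01  ]
 [ 0.6475 -0.1934  0.01  ]
 [ 0.4968 -0.1919  0.01  ]
 [ 0.5003 -0.0707  0.01  ]] [ 0.57361752 -0.13212952  0.01      ]
[0.42795653 0.34012666 0.19480744] 1.7996572496166408
```

View pics/w5.png

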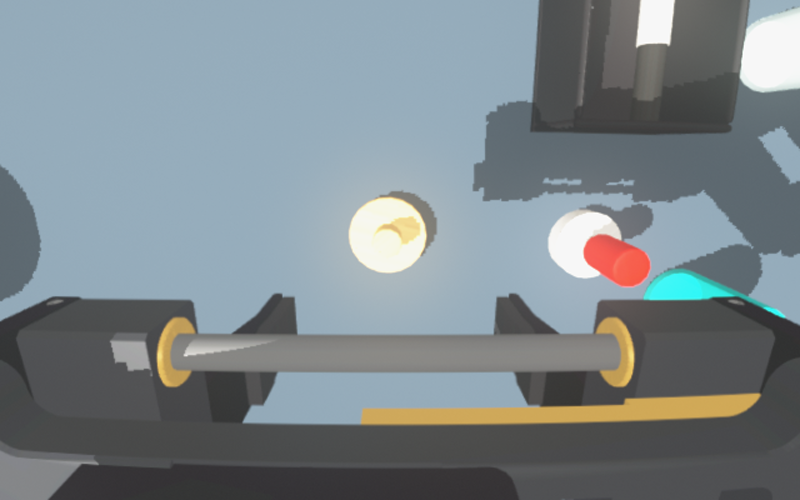

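The lid's disc is centred at pixel (387,235). To its right is the tamper, with its foot at about (585,244) and handle top at (631,265).

```bash
python3 - <<'E'
from h import *
import pickle
s,im=pickle.load(open('w5.pkl','rb'))
L=ray('wrist',[np.array((387.5,235))*.8],.017,s)[0];print(L)
print(ray('wrist',[np.array((585,244))*.8],.02,s)[0],ray('wrist',[np.array((631,266))*.8],.088,s)[0])
print(plan_to(L[0],L[1],.022),bot.read_state()['position'])
E
```

```text
[0.42525475 0.34688485 0.017     ]
[0.41547997 0.17477861 0.02      ] [0.41595937 0.17226319 0.088     ]
(array([-0.077, -0.126,  3.474]), np.float64(-0.91)) [0.42866189 0.3403802  0.19570932]
```

Request:
{"op": "apply_moves", "data": {
  "plan": "-0.07 -0.12 0.3 0 0 0; 0 0 0.6 0 0 0; 0 0 0.6 0 0 0; 0 0 0.6 0 0 0; 0 0 0.6 0 0 0; 0 0 0.4 0 0 0; 0 0 0.2 0 0 0; 0 0 0 0 0 0; 0 0 0 0 0 0; 0 0 0 0 0 0",
  "gripper": 0.2
}}

```text
time_s: 11.45
position: [0.4258, 0.347, 0.0314]
tcp_rot: [[1.0, -0.015, 0.003], [-0.015, -1.0, 0.002], [0.003, -0.002, -1.0]]
force: [1.0, 0.2, 0.1]
opening: 0.603
grasp_force: 0.0
```

```bash
python3 - <<'E'
from h import *
import pickle
s=bot.read_state();im=capture('wrist');pickle.dump((s,im),open('w6.pkl','wb'))
cv2.imwrite('pics/w6.png',cv2.resize(im[:,:,::-1],(800,500),interpolation=cv2.INTER_CUBIC))
print(s['position'],s['opening'],plan_to(.4252,.345,.022))
E
```

```text
[0.42576903 0.34699364 0.03137632] 0.6025610725801469 (array([-0.009,  0.041,  0.189]), np.float64(-0.88))
```

View pics/w6.png

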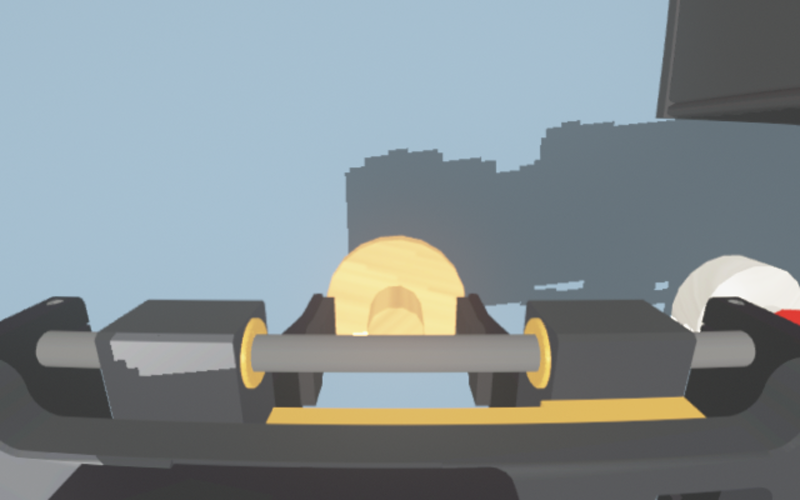

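The knob at (397,310) lies midway between the fingers (333 and 460), so I lower and close.

Request:
{"op": "apply_moves", "data": {
  "plan": "0 0 0.1 0 0 0; 0 0 0.06 0 0 0; 0 0 0 0 0 0; 0 0 0 0 0 0; 0 0 0 0 0 0"
}}

```text
time_s: 11.92
position: [0.4241, 0.3464, 0.0216]
tcp_rot: [[1.0, -0.015, 0.0], [-0.015, -1.0, 0.0], [0.0, -0.0, -1.0]]
force: [-0.7, 0.6, -1.5]
opening: 0.599
grasp_force: 0.0
```

Request:
{"op": "apply_moves", "data": {
  "plan": "0 0 0 0 0 0; 0 0 0 0 0 0; 0 0 0 0 0 0; 0 0 0 0 0 0; 0 0 0 0 0 0; 0 0 0 0 0 0; 0 0 0 0 0 0; 0 0 0 0 0 0; 0 0 0 0 0 0",
  "gripper": -1
}}

```text
time_s: 12.67
position: [0.4241, 0.3463, 0.0216]
tcp_rot: [[1.0, -0.015, 0.0], [-0.015, -1.0, 0.0], [0.0, -0.0, -1.0]]
force: [-0.5, 0.5, -0.2]
opening: 0.262
grasp_force: 30.0
```

```bash
python3 - <<'E'
from h import *
import pickle
s,im=pickle.load(open('w6.pkl','rb'))
print(ray('wrist',[np.array((396,236))*.8],.018,s)[0]-[.033,0,0])
print(ray('wrist',[np.array((396,238))*.8],.018,s)[0]-[.033,0,0])
s=bot.read_state();im=capture('wrist')
a=im[150:300,200:420].astype(int);print(s['position'],s['tcp_rot'].round(3))
# far disc edge on the column of the knob: warm pixels
w=(im[:,:,0].astype(int)-im[:,:,2]>25);col=w[:,312:322].any(1);print(np.where(col)[0][:5]/.8)
r=np.where(col)[0][0]
print(ray('wrist',[(317,r-.5)],.018,s)[0]-[.033,0,0])
E
```

```text
[0.42586868 0.34647    0.018     ]
[0.42495448 0.34648315 0.018     ]
[0.42411575 0.34634925 0.02155738] [[ 1.    -0.015  0.   ]
 [-0.015 -1.     0.   ]
 [ 0.    -0.    -1.   ]]
[236.25 237.5  238.75 240.   241.25]
[0.42654747 0.34570475 0.018     ]
```

Request:
{"op": "apply_moves", "data": {
  "plan": "0 0 -0.2 0 0 0; 0 0 -0.5 0 0 0; 0 0 -0.6 0 0 0; 0 0 -0.7 0 0 0; 0 0 -0.7 0 0 0; 0 0 -0.6 0 0 0; 0 0 -0.3 0 0 0; 0.1 0.2 0 0 0 0; 0.2 0.41 0 0 0 0; 0.25 0.5 0 0 0 0"
}}

```text
time_s: 13.55
position: [0.4497, 0.2898, 0.2012]
tcp_rot: [[1.0, -0.012, -0.001], [-0.012, -1.0, -0.0], [-0.001, 0.0, -1.0]]
force: [0.3, -1.5, -0.7]
opening: 0.264
grasp_force: 30.0
```

Request:
{"op": "apply_moves", "data": {
  "plan": "0.3 0.65 0 0 0 0; 0.3 0.65 0 0 0 0; 0.3 0.65 0 0 0 0; 0.3 0.65 0 0 0 0; 0.3 0.65 0 0 0 0; 0.3 0.65 0 0 0 0; 0.3 0.6 0 0 0 0; 0.25 0.5 0 0 0 0; 0.2 0.4 0 0 0 0; 0.1 0.2 0 0 0 0"
}}

```text
time_s: 14.38
position: [0.5792, 0.0048, 0.2001]
tcp_rot: [[1.0, -0.018, -0.002], [-0.018, -1.0, -0.001], [-0.002, 0.001, -1.0]]
force: [0.3, -0.1, -0.9]
opening: 0.267
grasp_force: 30.0
```

Request:
{"op": "apply_moves", "data": {
  "plan": "0.1 0.2 0 0 0 0; 0.1 0.2 0 0 0 0; 0 0.05 0 0 0 0; 0 0 0 0 0 0; 0 0 0 0 0 0; 0 0 0 0 0 0"
}}

```text
time_s: 14.88
position: [0.588, -0.0131, 0.2015]
tcp_rot: [[1.0, -0.014, -0.001], [-0.014, -1.0, 0.0], [-0.001, -0.0, -1.0]]
force: [-0.3, 0.9, -1.3]
opening: 0.266
grasp_force: 30.0
```

```bash
python3 - <<'E'
from h import *
print(bot.read_state()['position'],bot.read_state()['opening'],plan_to(.5745,.018,.1136))
E
```

```text
[ 0.58803757 -0.01310234  0.20153853] 0.2655185155935915 (array([-0.278, -0.617,  1.759]), np.float64(-0.8))
```

Request:
{"op": "apply_moves", "data": {
  "plan": "-0.14 -0.31 0 0 0 0; -0.14 -0.31 0 0 0 0; 0 0 0 0 0 0; 0 0 0.3 0 0 0; 0 0 0.5 0 0 0; 0 0 0.4 0 0 0; 0 0 0.1 0 0 0; 0 0 0 0 0 0; 0 0 0 0 0 0; 0 0 0 0 0 0"
}}

```text
time_s: 15.72
position: [0.5761, 0.0172, 0.1378]
tcp_rot: [[1.0, -0.015, 0.003], [-0.015, -1.0, -0.0], [0.003, 0.0, -1.0]]
force: [-0.5, 0.2, -0.4]
opening: 0.267
grasp_force: 30.0
```

```bash
python3 - <<'E'
from h import *
s=bot.read_state();im=capture('wrist')
cv2.imwrite('pics/w7.png',cv2.resize(im[100:400,160:480,::-1],(800,750)[:1]+(600,) if 0 else (640,600),interpolation=cv2.INTER_CUBIC))
print(s['position'],s['opening'],plan_to(.5745,.018,.1136))
t=np.linspace(0,2*np.pi,180)
for x,z,r in((.5765,.1,.031),(.5765,.1,.027),(.5765,0,.031),(s['position'][0]+.002,s['position'][2]-.0216+.018,.033),(s['position'][0]+.002,s['position'][2]-.0216,.019)):
  q=(proj('wrist',np.c_[x+r*np.cos(t),.018+r*np.sin(t),0*t+z],s)-[160,100])*2
  print(z,q.min(0).round(),q.max(0).round())
E
```

```text
[0.57611407 0.01718487 0.13781855] 0.26655706958565706 (array([-0.035, -0.019,  0.487]), np.float64(-0.85))
0.1 [216. 166.] [405. 344.]
0.1 [229. 179.] [393. 334.]
0 [246. 124.] [376. 250.]
0.13421855086976894 [191. 179.] [429. 400.]
0.11621855086976896 [248. 212.] [373. 329.]
```

View pics/w7.png

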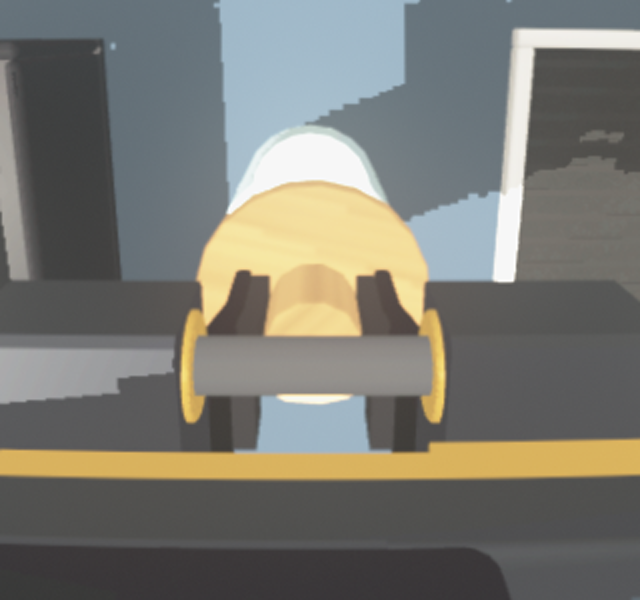

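The lid's far edge is at row 181 and the jar base's at row 126, both within 2 px of the prediction, so I lower the lid.

Request:
{"op": "apply_moves", "data": {
  "plan": "-0.03 -0.01 0.06 0 0 0; 0 0 0.08 0 0 0; 0 0 0.08 0 0 0; 0 0 0.07 0 0 0; 0 0 0.05 0 0 0; 0 0 0.04 0 0 0; 0 0 0.03 0 0 0; 0 0 0.02 0 0 0; 0 0 0 0 0 0; 0 0 0 0 0 0"
}}

```text
time_s: 16.6
position: [0.5737, 0.0175, 0.115]
tcp_rot: [[1.0, -0.015, 0.0], [-0.015, -1.0, 0.0], [0.0, -0.0, -1.0]]
force: [0.3, 0.4, -0.6]
opening: 0.265
grasp_force: 30.0
```

Request:
{"op": "apply_moves", "data": {
  "plan": "0.01 0 0.01 0 0 0; 0 0 0.01 0 0 0; 0 0 0.01 0 0 0; 0 0 0 0 0 0; 0 0 0 0 0 0"
}}

```text
time_s: 17.02
position: [0.5741, 0.0175, 0.1136]
tcp_rot: [[1.0, -0.015, -0.0], [-0.015, -1.0, 0.0], [-0.0, -0.0, -1.0]]
force: [0.7, -0.3, 0.0]
opening: 0.266
grasp_force: 30.0
```

Request:
{"op": "apply_moves", "data": {
  "plan": "0 0 0.01 0 0 0; 0 0 0 0 0 0; 0 0 0 0 0 0"
}}

```text
time_s: 17.27
position: [0.5742, 0.0175, 0.1135]
tcp_rot: [[1.0, -0.015, 0.0], [-0.015, -1.0, -0.0], [0.0, 0.0, -1.0]]
force: [-0.8, -0.5, 4.1]
opening: 0.263
grasp_force: 30.0
```

Request:
{"op": "apply_moves", "data": {
  "plan": "0 0 0 0 0 0; 0 0 0 0 0 0; 0 0 0 0 0 0; 0 0 0 0 0 0; 0 0 0 0 0 0; 0 0 0 0 0 0",
  "gripper": 0.2
}}

```text
time_s: 17.77
position: [0.5741, 0.0175, 0.1129]
tcp_rot: [[1.0, -0.015, -0.0], [-0.015, -1.0, 0.0], [-0.0, -0.0, -1.0]]
force: [0.1, 0.0, -0.6]
opening: 0.576
grasp_force: 0.0
```

Request:
{"op": "apply_moves", "data": {
  "plan": "0 0 -0.1 0 0 0; 0 0 -0.4 0 0 0; 0 0 -0.6 0 0 0; 0 0 -0.6 0 0 0; 0 0 -0.6 0 0 0; 0 0 -0.6 0 0 0; 0 0 0 0 0 0; 0 0 0 0 0 0; 0 0 0 0 0 0; 0 0 0 0 0 0"
}}

```text
time_s: 18.6
position: [0.573, 0.0177, 0.2567]
tcp_rot: [[1.0, -0.015, -0.003], [-0.015, -1.0, 0.001], [-0.003, -0.0, -1.0]]
force: [-0.6, -0.1, 0.1]
opening: 0.6
grasp_force: 0.0
```

```bash
python3 - <<'E'
from h import *
s=bot.read_state();im=capture('wrist')
print(s['position'],plan_to(.4157,.170,.25))
w=(im[:,:,0].astype(int)-im[:,:,2]>25)[:230,150:480].astype(np.uint8)
cs,_=cv2.findContours(w,cv2.RETR_EXTERNAL,cv2.CHAIN_APPROX_NONE);c=max(cs,key=cv2.contourArea).reshape(-1,2)+[150,0]
print(c.min(0),c.max(0))
t=np.linspace(0,2*np.pi,180)
for r,z in((.033,.11),(.012,.138)):
  q=proj('wrist',np.c_[.576+r*np.cos(t),.018+r*np.sin(t),0*t+z],s);print(q.min(0).round(1),q.max(0).round(1))
E
```

```text
[0.57300833 0.01767446 0.25672874] (array([-3.192, -2.999,  0.142]), np.float64(-0.87))
[304 172] [344 203]
[282.3 154.9] [349.7 220.7]
[302.6 182.4] [329.4 208.4]
```

Request:
{"op": "apply_moves", "data": {
  "plan": "-0.3 -0.3 0 0 0 0; -0.4 -0.4 0 0 0 0; -0.5 -0.45 0 0 0 0; -0.5 -0.45 0 0 0 0; -0.5 -0.45 0 0 0 0; -0.4 -0.4 0 0 0 0; -0.4 -0.35 0 0 0 0; -0.2 -0.2 0 0 0 0; 0 0 0 0 0 0; 0 0 0 0 0 0",
  "gripper": 1
}}

```text
time_s: 19.48
position: [0.4157, 0.1702, 0.2574]
tcp_rot: [[1.0, -0.013, -0.001], [-0.013, -1.0, -0.001], [-0.001, 0.001, -1.0]]
force: [0.8, 0.1, 0.4]
opening: 0.998
grasp_force: 0.0
```

Request:
{"op": "apply_moves", "data": {
  "plan": "0 0 0 0 0 0; 0 0 0 0 0 0; 0 0 0 0 0 0; 0 0 0 0 0 0"
}}

```text
time_s: 19.82
position: [0.4171, 0.1693, 0.2579]
tcp_rot: [[1.0, -0.016, -0.0], [-0.016, -1.0, -0.0], [-0.0, 0.0, -1.0]]
force: [-0.3, -0.1, 0.5]
opening: 1.001
grasp_force: 0.0
```

```bash
python3 - <<'E'
from h import *
s=bot.read_state();im=capture('wrist')
print(s['position'])
cv2.imwrite('pics/w8.png',cv2.resize(im[0:260,140:640,::-1],None,fx=1.6,fy=1.6,interpolation=cv2.INTER_CUBIC))
i=im.astype(int);w=((i[:,:,0]>120)&(i[:,:,1]<90)&(i[:,:,2]<90)).astype(np.uint8)
n,l,st,ce=cv2.connectedComponentsWithStats(w);k=1+st[1:,4].argmax();print(st[k])
t=np.linspace(0,2*np.pi,180)
for r,z in((.015,.088),(.015,.036),(.029,.02),(.029,0)):
  q=proj('wrist',np.c_[.4157+r*np.cos(t),.170+r*np.sin(t),0*t+z],s);print(q.min(0).round(1),q.max(0).round(1))
E
```

```text
[0.41705347 0.16933435 0.25786371]
[305 170  21  13 117]
[301.4 174.2] [329.9 202.1]
[303.2 166.6] [328.1 191.1]
[292.6 153.4] [338.7 198.9]
[293.6 151.7] [337.7 195.2]
```

View pics/w8.png

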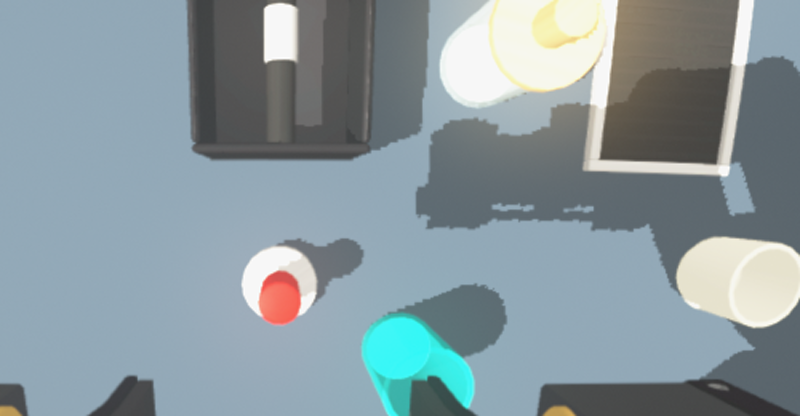

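The lid sits level on the jar. The tamper's foot is centred at about crop pixel (280,285), which matches (0.4155, 0.1703).

Request:
{"op": "apply_moves", "data": {
  "plan": "-0.03 -0.02 0.2 0 0 0; 0 0 0.6 0 0 0; 0 0 0.7 0 0 0; 0 0 0.7 0 0 0; 0 0 0.7 0 0 0; 0 0 0.6 0 0 0; 0 0 0.4 0 0 0; 0 0 0.25 0 0 0; 0 0 0 0 0 0; 0 0 0 0 0 0"
}}

```text
time_s: 20.7
position: [0.415, 0.1707, 0.05]
tcp_rot: [[1.0, -0.016, -0.001], [-0.016, -1.0, -0.0], [-0.001, 0.0, -1.0]]
force: [0.4, -0.6, 0.8]
opening: 0.998
grasp_force: 0.0
```

Request:
{"op": "apply_moves", "data": {
  "plan": "0 0 0 0 0 0; 0 0 0 0 0 0; 0 0 0 0 0 0; 0 0 0 0 0 0; 0 0 0 0 0 0; 0 0 0 0 0 0; 0 0 0 0 0 0; 0 0 0 0 0 0; 0 0 0 0 0 0; 0 0 0 0 0 0",
  "gripper": -1
}}

```text
time_s: 21.53
position: [0.4149, 0.171, 0.0505]
tcp_rot: [[1.0, -0.015, -0.0], [-0.015, -1.0, 0.0], [-0.0, -0.0, -1.0]]
force: [0.1, 0.1, -1.3]
opening: 0.338
grasp_force: 30.0
```

Request:
{"op": "apply_moves", "data": {
  "plan": "0 0 0 0 0 0; 0 0 0 0 0 0; 0 0 0 0 0 0; 0 0 0 0 0 0"
}}

```text
time_s: 21.87
position: [0.4149, 0.171, 0.0505]
tcp_rot: [[1.0, -0.015, -0.0], [-0.015, -1.0, 0.0], [-0.0, -0.0, -1.0]]
force: [0.0, 1.0, -0.8]
opening: 0.333
grasp_force: 30.0
```

Request:
{"op": "apply_moves", "data": {
  "plan": "0 0 -0.2 0 0 0; 0 0 -0.5 0 0 0; 0 0 -0.7 0 0 0; 0 0 -0.7 0 0 0; 0 0 -0.7 0 0 0; 0 0 -0.7 0 0 0; 0 0 -0.4 0 0 0; 0 0 -0.1 0 0 0; 0.1 0.18 0 0 0 0; 0.2 0.36 0 0 0 0"
}}

```text
time_s: 22.7
position: [0.427, 0.1441, 0.2489]
tcp_rot: [[1.0, -0.012, -0.005], [-0.012, -1.0, 0.0], [-0.005, -0.0, -1.0]]
force: [-0.7, -0.0, -5.8]
opening: 0.336
grasp_force: 30.0
```

Request:
{"op": "apply_moves", "data": {
  "plan": "0.34 0.63 0 0 0 0; 0.34 0.63 0 0 0 0; 0.34 0.63 0 0 0 0; 0.34 0.63 0 0 0 0; 0.34 0.63 0 0 0 0; 0.34 0.63 0 0 0 0; 0.34 0.63 0 0 0 0; 0.3 0.5 0 0 0 0; 0.2 0.36 0 0 0 0; 0.08 0.2 0 0 0 0"
}}

```text
time_s: 23.53
position: [0.5732, -0.1355, 0.2466]
tcp_rot: [[1.0, -0.018, -0.004], [-0.018, -1.0, 0.001], [-0.005, -0.001, -1.0]]
force: [0.1, -0.5, -4.6]
opening: 0.34
grasp_force: 30.0
```

Request:
{"op": "apply_moves", "data": {
  "plan": "0 0 0 0 0 0; 0 0 0 0 0 0; 0 0 0 0 0 0; 0 0 0 0 0 0; 0 0 0 0 0 0"
}}

```text
time_s: 23.95
position: [0.5727, -0.1305, 0.2506]
tcp_rot: [[1.0, -0.013, -0.001], [-0.013, -1.0, 0.001], [-0.001, -0.0, -1.0]]
force: [-0.7, -0.1, -4.5]
opening: 0.335
grasp_force: 30.0
```

```bash
python3 - <<'E'
from h import *
s=bot.read_state();print(s['position'],s['opening'],plan_to(.5737,-.132,.0555))
E
```

```text
[ 0.57270568 -0.13049607  0.25055181] 0.3353549068389459 (array([0.023, 0.032, 3.901]), np.float64(-0.77))
```

Request:
{"op": "apply_moves", "data": {
  "plan": "0.02 0.03 0.2 0 0 0; 0 0 0.5 0 0 0; 0 0 0.6 0 0 0; 0 0 0.6 0 0 0; 0 0 0.6 0 0 0; 0 0 0.6 0 0 0; 0 0 0.4 0 0 0; 0 0 0.2 0 0 0; 0 0 0.05 0 0 0; 0 0 0 0 0 0"
}}

```text
time_s: 24.78
position: [0.5745, -0.1333, 0.0627]
tcp_rot: [[1.0, -0.015, -0.0], [-0.015, -1.0, 0.0], [-0.0, -0.0, -1.0]]
force: [1.0, -0.0, -4.6]
opening: 0.332
grasp_force: 30.0
```

Request:
{"op": "apply_moves", "data": {
  "plan": "0 0 0 0 0 0; 0 0 0.02 0 0 0; 0 0 0.02 0 0 0; 0 0 0.02 0 0 0; 0 0 0.02 0 0 0; 0 0 0.02 0 0 0; 0 0 0 0 0 0; 0 0 0 0 0 0"
}}

```text
time_s: 25.45
position: [0.5743, -0.1335, 0.058]
tcp_rot: [[1.0, -0.015, -0.0], [-0.015, -1.0, 0.0], [-0.0, -0.0, -1.0]]
force: [-0.1, -0.7, -3.7]
opening: 0.335
grasp_force: 30.0
```

Request:
{"op": "apply_moves", "data": {
  "plan": "0 -0.03 0.01 0 0 0; 0 0 0.01 0 0 0; 0 0 0.01 0 0 0; 0 0 0.01 0 0 0; 0 0 0.01 0 0 0; 0 0 0 0 0 0; 0 0 0 0 0 0; 0 0 0 0 0 0"
}}

```text
time_s: 26.12
position: [0.5744, -0.132, 0.0556]
tcp_rot: [[1.0, -0.015, 0.0], [-0.015, -1.0, 0.0], [0.0, -0.0, -1.0]]
force: [0.1, -0.2, -4.2]
opening: 0.336
grasp_force: 30.0
```

Request:
{"op": "apply_moves", "data": {
  "plan": "0 0 0.01 0 0 0; 0 0 0.01 0 0 0; 0 0 0 0 0 0; 0 0 0 0 0 0; 0 0 0 0 0 0"
}}

```text
time_s: 26.53
position: [0.5744, -0.1319, 0.0555]
tcp_rot: [[1.0, -0.015, 0.0], [-0.015, -1.0, -0.0], [0.0, 0.0, -1.0]]
force: [-1.8, 2.2, 5.9]
opening: 0.334
grasp_force: 30.0
```

Request:
{"op": "apply_moves", "data": {
  "plan": "0 0 0 0 0 0; 0 0 0 0 0 0; 0 0 0 0 0 0; 0 0 0 0 0 0; 0 0 0 0 0 0; 0 0 0 0 0 0",
  "gripper": 0.5
}}

```text
time_s: 27.03
position: [0.5745, -0.1321, 0.0544]
tcp_rot: [[1.0, -0.015, 0.0], [-0.015, -1.0, -0.0], [0.0, 0.0, -1.0]]
force: [-0.8, 0.3, 0.6]
opening: 0.695
grasp_force: 0.0
```

Request:
{"op": "apply_moves", "data": {
  "plan": "0 0 -0.1 0 0 0; 0 0 -0.4 0 0 0; 0 0 -0.7 0 0 0; 0 0 -0.7 0 0 0; 0 0 -0.7 0 0 0; 0 0 -0.7 0 0 0; 0 0 -0.5 0 0 0; 0 0 -0.2 0 0 0; 0 0 0 0 0 0; 0 0 0 0 0 0"
}}

```text
time_s: 27.87
position: [0.5738, -0.1318, 0.254]
tcp_rot: [[1.0, -0.015, -0.001], [-0.015, -1.0, 0.0], [-0.001, -0.0, -1.0]]
force: [0.2, -0.6, 0.1]
opening: 0.751
grasp_force: 0.0
```

```bash
python3 - <<'E'
from h import *
print(plan_to(.4205,-.376,.25),bot.read_state()['position'])
E
```

```text
(array([-2.992,  4.93 ,  0.08 ]), np.float64(-0.87)) [ 0.57381326 -0.13178345  0.25396127]
```

Request:
{"op": "apply_moves", "data": {
  "plan": "-0.2 0.33 0 0 0 0; -0.4 0.65 0 0 0 0; -0.4 0.65 0 0 0 0; -0.4 0.65 0 0 0 0; -0.4 0.65 0 0 0 0; -0.4 0.65 0 0 0 0; -0.4 0.65 0 0 0 0; -0.3 0.5 0 0 0 0; -0.1 0.2 0 0 0 0; 0 0 0 0 0 0",
  "gripper": 1
}}

```text
time_s: 28.7
position: [0.4186, -0.3777, 0.252]
tcp_rot: [[1.0, -0.019, -0.003], [-0.019, -1.0, 0.003], [-0.003, -0.003, -1.0]]
force: [-0.0, 0.1, 0.1]
opening: 0.995
grasp_force: 0.0
```

Request:
{"op": "apply_moves", "data": {
  "plan": "0 0 0 0 0 0; 0 0 0 0 0 0; 0 0 0 0 0 0; 0 0 0 0 0 0; 0 0 0 0 0 0"
}}

```text
time_s: 29.12
position: [0.4214, -0.375, 0.2546]
tcp_rot: [[1.0, -0.013, 0.0], [-0.013, -1.0, 0.0], [0.0, -0.0, -1.0]]
force: [-0.8, 0.5, 0.2]
opening: 1.001
grasp_force: 0.0
```

```bash
python3 - <<'E'
from h import *
s=bot.read_state();im=capture('wrist')
print(s['position'])
cv2.imwrite('pics/w9.png',cv2.resize(im[0:300,0:500,::-1],None,fx=1.6,fy=1.6,interpolation=cv2.INTER_CUBIC))
t=np.linspace(0,2*np.pi,180)
for r,z in((.032,.065),(.025,0)):
  q=proj('wrist',np.c_[.4205+r*np.cos(t),-.376+r*np.sin(t),0*t+z],s)*1.6;print(q.min(0).round(1),q.max(0).round(1))
E
```

```text
[ 0.42137574 -0.37503882  0.25460706]
[461.4 248.3] [553.5 338.6]
[476.5 247.5] [537.7 308.1]
```

View pics/w9.png

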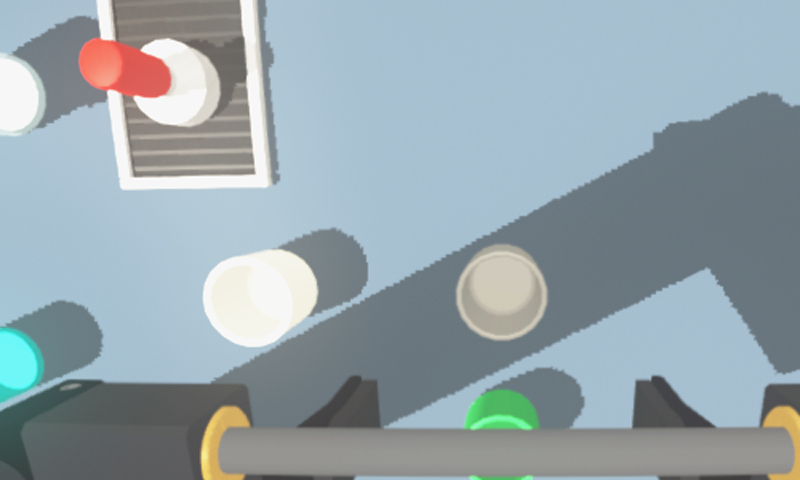

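The grey cup's rim spans columns 456–548 with its bottom at row 340, so the cup is at about (0.420, -0.372). The tamper stands upright near the mat's middle.

Request:
{"op": "apply_moves", "data": {
  "plan": "-0.03 -0.06 0.2 0 0 0; 0 0 0.6 0 0 0; 0 0 0.7 0 0 0; 0 0 0.7 0 0 0; 0 0 0.7 0 0 0; 0 0 0.6 0 0 0; 0 0 0.5 0 0 0; 0 0 0.3 0 0 0; 0 0 0.2 0 0 0; 0 0 0.03 0 0 0"
}}

```text
time_s: 30.0
position: [0.4188, -0.3722, 0.0264]
tcp_rot: [[1.0, -0.015, -0.002], [-0.015, -1.0, 0.003], [-0.002, -0.002, -1.0]]
force: [0.9, 0.0, 0.1]
opening: 0.997
grasp_force: 0.0
```

Request:
{"op": "apply_moves", "data": {
  "plan": "0 0 0 0 0 0; 0 0 0 0 0 0; 0 0 0 0 0 0"
}}

```text
time_s: 30.25
position: [0.4199, -0.374, 0.0294]
tcp_rot: [[1.0, -0.015, 0.002], [-0.015, -1.0, -0.002], [0.002, 0.002, -1.0]]
force: [-0.2, -0.1, -0.7]
opening: 0.997
grasp_force: 0.0
```

Request:
{"op": "apply_moves", "data": {
  "plan": "0 0 0 0 0 0; 0 0 0 0 0 0; 0 0 0 0 0 0; 0 0 0 0 0 0; 0 0 0 0 0 0; 0 0 0 0 0 0; 0 0 0 0 0 0; 0 0 0 0 0 0; 0 0 0 0 0 0; 0 0 0 0 0 0",
  "gripper": -1
}}

```text
time_s: 31.08
position: [0.4191, -0.3729, 0.0283]
tcp_rot: [[1.0, -0.015, -0.0], [-0.015, -1.0, 0.001], [-0.0, -0.001, -1.0]]
force: [0.0, 2.3, 6.0]
opening: 0.717
grasp_force: 29.9
```

Request:
{"op": "apply_moves", "data": {
  "plan": "0 0 -0.1 0 0 0; 0 0 -0.2 0 0 0; 0 0 -0.4 0 0 0; 0 0 -0.5 0 0 0; 0 0 -0.4 0 0 0; 0 0 -0.3 0 0 0; 0 0 -0.1 0 0 0; 0 0 0 0 0 0; 0 0 0 0 0 0"
}}

```text
time_s: 31.83
position: [0.4189, -0.373, 0.1278]
tcp_rot: [[1.0, -0.015, -0.0], [-0.015, -1.0, 0.0], [-0.0, -0.0, -1.0]]
force: [-0.5, 0.2, -3.6]
opening: 0.719
grasp_force: 29.9
```

Request:
{"op": "apply_moves", "data": {
  "plan": "0.2 -0.16 0 0 0 0; 0.4 -0.32 0 0 0 0; 0.5 -0.42 0 0 0 0; 0.5 -0.42 0 0 0 0; 0.5 -0.41 0 0 0 0; 0.4 -0.32 0 0 0 0; 0.3 -0.24 0 0 0 0; 0.2 -0.16 0 0 0 0; 0 0 0 0 0 0; 0 0 0 0 0 0"
}}

```text
time_s: 32.67
position: [0.5707, -0.2521, 0.1269]
tcp_rot: [[1.0, -0.013, -0.002], [-0.013, -1.0, 0.001], [-0.002, -0.001, -1.0]]
force: [-0.7, -0.1, -2.8]
opening: 0.719
grasp_force: 29.9
```

Request:
{"op": "apply_moves", "data": {
  "plan": "0 0 0 0 0 0; 0 0 0 0 0 0; 0 0 0 0 0 0; 0 0 0 0 0 0"
}}

```text
time_s: 33.0
position: [0.5703, -0.2538, 0.1281]
tcp_rot: [[1.0, -0.017, -0.0], [-0.017, -1.0, 0.0], [-0.0, -0.0, -1.0]]
force: [-0.2, -0.0, -2.2]
opening: 0.72
grasp_force: 29.9
```

```bash
python3 - <<'E'
from h import *
s=bot.read_state();im=capture('wrist')
print(s['position'],s['opening'],plan_to(.5716,-.2525,.0283))
cv2.imwrite('pics/w10.png',cv2.resize(im[0:400,0:500,::-1],None,fx=1.5,fy=1.5,interpolation=cv2.INTER_CUBIC))
t=np.linspace(0,2*np.pi,180)
for dx in (-.003,0,.003):
 for r,z in((.032,-.0367),(.025,.0283)):
  q=proj('wrist',np.c_[dx+r*np.cos(t),r*np.sin(t),0*t+z]@s['tcp_rot'].T+s['position'],s)*1.5;print(dx,q.min(0).round(1),q.max(0).round(1))
E
```

```text
[ 0.57033988 -0.25380434  0.12812119] 0.7195572618238646 (array([ 0.022, -0.025,  1.997]), np.float64(-0.94))
-0.003 [366.4 337.6] [584.5 530.6]
-0.003 [415.6 301.8] [534.2 412.7]
0 [365.7 327.2] [585.2 522.7]
0 [415.4 294.6] [534.5 406.5]
0.003 [365.  316.6] [585.9 514.7]
0.003 [415.1 287.4] [534.7 400.2]
```

View pics/w10.png

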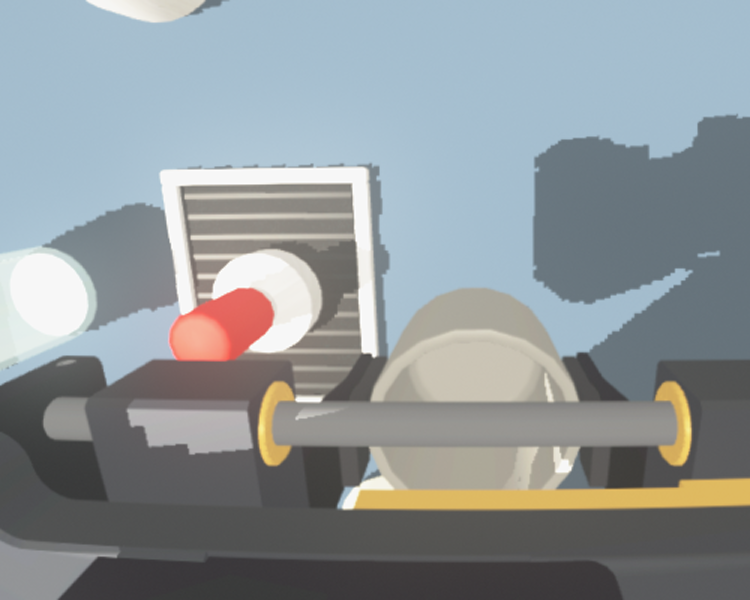

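The cup hangs level with its rim's far edge at row 330, its foot's far edge at row 288 and the frame to its left. I lower it.

Request:
{"op": "apply_moves", "data": {
  "plan": "0.01 -0.02 0.1 0 0 0; 0 0 0.2 0 0 0; 0 0 0.4 0 0 0; 0 0 0.4 0 0 0; 0 0 0.3 0 0 0; 0 0 0.2 0 0 0; 0 0 0.1 0 0 0; 0 0 0.05 0 0 0; 0 0 0 0 0 0; 0 0 0 0 0 0"
}}

```text
time_s: 33.88
position: [0.5721, -0.2523, 0.0411]
tcp_rot: [[1.0, -0.015, 0.001], [-0.015, -1.0, -0.001], [0.001, 0.001, -1.0]]
force: [0.1, -0.4, -2.5]
opening: 0.722
grasp_force: 29.9
```

Request:
{"op": "apply_moves", "data": {
  "plan": "0 0 0.02 0 0 0; 0 0 0.03 0 0 0; 0 0 0.03 0 0 0; 0 0 0.03 0 0 0; 0 0 0.02 0 0 0; 0 0 0.02 0 0 0; 0 0 0.02 0 0 0; 0 0 0 0 0 0; 0 0 0 0 0 0; 0 0 0 0 0 0"
}}

```text
time_s: 34.72
position: [0.5716, -0.252, 0.032]
tcp_rot: [[1.0, -0.015, 0.0], [-0.015, -1.0, -0.0], [0.0, 0.0, -1.0]]
force: [0.5, -0.0, -2.7]
opening: 0.721
grasp_force: 29.9
```

Request:
{"op": "apply_moves", "data": {
  "plan": "-0.01 0 0.02 0 0 0; 0 0 0.02 0 0 0; 0 0 0.01 0 0 0; 0 0 0.01 0 0 0; 0 0 0.01 0 0 0; 0 0 0.005 0 0 0; 0 0 0 0 0 0; 0 0 0 0 0 0"
}}

```text
time_s: 35.38
position: [0.5711, -0.252, 0.0284]
tcp_rot: [[1.0, -0.015, 0.0], [-0.015, -1.0, -0.0], [0.0, 0.0, -1.0]]
force: [-0.4, 0.7, -1.9]
opening: 0.717
grasp_force: 29.9
```

Request:
{"op": "apply_moves", "data": {
  "plan": "0 0 0.01 0 0 0; 0 0 0.01 0 0 0; 0 0 0 0 0 0; 0 0 0 0 0 0; 0 0 0 0 0 0"
}}

```text
time_s: 35.8
position: [0.5711, -0.252, 0.0284]
tcp_rot: [[1.0, -0.015, 0.0], [-0.015, -1.0, -0.0], [0.0, 0.0, -1.0]]
force: [-1.1, 0.7, 6.0]
opening: 0.718
grasp_force: 29.9
```

Contact: release and retreat.

Request:
{"op": "apply_moves", "data": {
  "plan": "0 0 0 0 0 0; 0 0 0 0 0 0; 0 0 0 0 0 0; 0 0 0 0 0 0; 0 0 0 0 0 0; 0 0 0 0 0 0; 0 0 0 0 0 0",
  "gripper": 0.9
}}

```text
time_s: 36.38
position: [0.5711, -0.252, 0.0272]
tcp_rot: [[1.0, -0.015, -0.0], [-0.015, -1.0, 0.0], [-0.0, -0.0, -1.0]]
force: [-0.7, -0.1, -0.2]
opening: 0.947
grasp_force: 0.0
```

Request:
{"op": "apply_moves", "data": {
  "plan": "0 0 -0.1 0 0 0; 0 0 -0.3 0 0 0; 0 0 -0.6 0 0 0; 0 0 -0.7 0 0 0; 0 0 -0.7 0 0 0; 0 0 -0.7 0 0 0; 0 0 -0.7 0 0 0; 0 0 -0.5 0 0 0; 0 0 -0.2 0 0 0; 0 0 0 0 0 0"
}}

```text
time_s: 37.22
position: [0.5725, -0.2529, 0.2557]
tcp_rot: [[1.0, -0.015, 0.006], [-0.015, -1.0, -0.004], [0.006, 0.004, -1.0]]
force: [-0.2, -0.2, 0.4]
opening: 0.95
grasp_force: 0.0
```

Request:
{"op": "apply_moves", "data": {
  "plan": "0 -0.3 0 0 0 0; -0.3 -0.4 0 0 0 0; -0.3 -0.6 0 0 0 0; -0.3 -0.6 0 0 0 0; 0 -0.3 0 0 0 0; 0 0 0 0 0 0; 0 0 0 0 0 0; 0 0 0 0 0 0; 0 0 0 0 0 0; 0 0 0 0 0 0"
}}

```text
time_s: 38.05
position: [0.5281, -0.1423, 0.2518]
tcp_rot: [[1.0, -0.016, -0.0], [-0.016, -1.0, -0.0], [-0.0, 0.0, -1.0]]
force: [0.3, -0.2, -0.2]
opening: 0.949
grasp_force: 0.0
```

```bash
python3 - <<'E'
from h import *
s=bot.read_state();im=capture('wrist');print(s['position'],s['time_s'])
def outline(n,x,y,prof):
  t=np.linspace(0,2*np.pi,60);P=np.vstack([np.c_[x+r*np.cos(t),y+r*np.sin(t),0*t+z] for r,z in prof])
  h=cv2.convexHull(proj('wrist',P,s).astype(np.float32)).astype(np.int32)
  m=np.zeros(im.shape[:2],np.uint8);cv2.fillConvexPoly(m,h,1);return m
bg=np.array(cv2.medianBlur(im,5)).astype(int)
# best-fit position: largest gradient along the silhouette
g=cv2.GaussianBlur(cv2.cvtColor(im,cv2.COLOR_RGB2GRAY),(3,3),0).astype(np.float32)
G=np.hypot(cv2.Sobel(g,5,1,0),cv2.Sobel(g,5,0,1))
for n,x,y,prof in[('cup',.572,-.2523,[(.032,.065),(.025,0)]),('disc',.576,.018,[(.033,.102),(.033,.11)]),('foot',.5745,-.132,[(.029,.005),(.029,.025)])]:
  b=[]
  for dx in np.arange(-8,9)/1000:
    for dy in np.arange(-8,9)/1000:
      m=outline(n,x+dx,y+dy,prof);e=m-cv2.erode(m,np.ones((3,3)));b.append((G[e>0].clip(0,120).mean(),x+dx,y+dy))
  print(n,np.round(max(b),4),round(b[144][0],1))
E
```

```text
[ 0.52813834 -0.14232534  0.25182844] 38.05
cup [99.2953  0.57   -0.2533] 88.5
disc [1.107687e+02 5.750000e-01 1.800000e-02] 98.7
foot [119.6225   0.5735  -0.132 ] 112.8
```

The jar, lid, tamper and cup all fit their targets within about 2 mm.

```bash
python3 -c "
from rig import bot
print(bot.hand_in())"
```

```text
the job is handed in; nothing more can be done
None
```

The job is handed in at about 38 s of the 122 s: the jar with its lid, the tamper and the grey cup stand in line within about 2 mm of their targets, with about 29 mm clear between cup and frame; the verdict was not shown to me.

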